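Set the length stop with its fold-out crank

TASK

Set the length stop on the blue slide unit: swing the red folding crank handle up until it stands upright, and only then wind the crank clockwise (seen from above) with the handle upright until the yellow pointer on the carriage is level with the red mark on the scale. Finally fold the handle back down flat over the crank, leaving the pointer at the mark, and do not disturb the things round about.

Things in the scene. Friction and masses are not known exactly. Their poses are not given: they have to be found in the camera images.
- crank_axis (a point): Point on the vertical axis of the crank at hinge-pin height (90 mm above the bench), over the blue gear housing (86 x 92 mm, top 55 mm above the bench) of the slide unit, which is fixed to the bench. Its y axis runs along the slide, away from the housing, z up. The bed (base 112 mm wide, carriage top 73 mm above the bench) runs along y to 280 mm from the axis.
- handle_hinge (a point): Hinge pin of the folding handle, at the outer end of the steel crank arm, 65 mm from the crank axis, 90 mm above the bench; goes round with the crank. Pin level, square to the arm. Arm 22 mm wide, top 74 mm above the bench; hinge cheeks 28 mm wide over all, up to 100 mm; hub 34 mm across, up to 80 mm. Folded, the handle lies level from here inward, across the axis and 36 mm past it.
- grip_point (a point): On the centre line of the red handle, 85 mm from the hinge pin, 16 mm from the free end. Handle round, 22 mm thick, end 101 mm from the pin. Folded, this point lies 20 mm past the crank axis, 90 mm above the bench, only the housing 30 mm below it, so it can be pinched from above across its thickness; upright, it is 65 mm from the axis, 175 mm above the bench.
- handle (a joint): Folding hinge of the handle, rad: 0 folded flat over the crank, 1.57 upright, stop at 1.6. Friction (0.12 N m) keeps it where it is left.
- winder (a joint): Turn of the crank, rad, grows clockwise seen from above; 0 is with the arm along the unit's +x. 60 mm of carriage travel per turn (9.55 mm per rad). Stays where it is left (friction 0.10 N m). Starts between -1.5 and 1.5; stops at -2.5 and 10.5.
- pointer (a point): Tip of the yellow pointer on the carriage, 46 mm above the bench. Winding clockwise moves it along the unit's +y, away from the gear housing.
- mark (a point): Red mark on the scale at the edge of the bed, 40 mm above the bench, 4 mm wide (fixed); the pointer passes just above it. Axes as the unit's: y along the slide. It starts 40 to 95 mm further along y than the pointer.
- tape_roll: Loose roll of tape lying flat, 70 mm across, 19 mm high; origin at its underside. A bystander.
- jar_1: Loose jar with black lid, 66 mm across, 58 mm high; origin at its underside. A bystander.
- oil_bottle: Loose brown dropper bottle with red cap, 40 mm across, 134 mm high; origin at its underside. A bystander.
- powder_cup: Loose small aluminium cup, 54 mm across, 36 mm high; origin at its underside. A bystander.

How it is judged:
By the outcome, as a careful person would: the job done as asked, in the order asked, and still so for the second after the job is handed in, with the robot touching nothing.
It also fails if it takes over 72 s, if anything falls off the work surface, if the arm or the gripper's body presses on something with over 40 N, if the wrist force passes 120 N, or if a joint passes its speed limit or range.

ROBOT

A 6-joint arm with a two-finger parallel gripper is mounted at the origin on a cart in front of the work surface, level with it; the furniture and walls round the work are solid. World frame = base frame: x ahead of the robot, y to its left, z up, the work surface at z = 0. Lengths are in mm, angles in rad, forces in N, time in s.
With the tool pointing down it reaches from about 275 to 750 mm from the base axis. Payload 10.2 kg.
Tool frame: the origin (TCP) lies midway between the tips of the shut fingers; the grasp point (between the pads) lies 19 mm behind it; z points along the fingers, y is the line along which they close (so a half turn about z gives the same grasp; the last joint's range is limited). The gripper opens to 85 mm and grips with 20 to 120 N. Pads are 22 mm wide; open, the fingers measure 114 mm over their backs; the gripper's body (76 mm by 85 mm) begins 54 mm behind the grasp point. The pads swing forward as they close: fully open they stand 13 mm farther back than shut.
Start: joints at [-1.375, 0.313, 1.498, -0, 1.331, -0.223], TCP at [213.487, -479.64, 231.294] pointing down, gripper open.
Joint ranges: [-2.94, 2.94], [-0.97, 2.17], [0.19, 2.56], [-1.23, 4.37], [0.02, 3.11], [-2.88, 2.88]. Speed limits (rad/s): [2.39, 2.39, 3.01, 3.14, 3.14, 3.14].

INTERFACE

Orientations are given as a unit quaternion [w, x, y, z].
In Python, from rig import ctrl gives the robot as it stands.
- The arm moves only by the tool send_rows, never from a script. Its argument "targets" is a list of rows, each a list of 7 numbers: the closure, from -1 (fully open) to 1 (shut), so that 0 is half open, then the shift along the tool's x, y, z in m, then the turn, a rotation vector about the tool's x, y, z in rad. In form: [[claw, dx, dy, dz, ax, ay, az], ...]. A call has exactly 10 rows; each row shifts and turns the commanded pose from where the row before left it, along the tool's axes as they then stand; what a row does not reach is not made up. A row lasts 1/8 s, in which the tool goes at most 62.5 mm and 10.7 degrees, less where a joint would pass 70% of its speed; a pose out of reach is approached as far as the arm can. A call with a gripper value outside its range is refused whole. The fingers move at their own pace and stop on an object; "squeeze" is the grip in N (left out, the last holds). Time passes only in rows, so rows that do not move let the fingers close, or fill a call up. It gives the time, the measured TCP pose, the force, the opening and the grip force at its end, in the units of the state.
- ctrl.sense(): the state, without advancing time (a new reading comes with each control period).
- ctrl.capture(name): name is "side" or "top" or "wrist"; returns a dict with "img" (420x560x3 uint8, red, green, blue), "camera_matrix" (3x3 intrinsics, pixels), "R" (3x3) and "t" (3): a world point X has camera coordinates R X + t. Camera axes: x right, y down, z forward; pixel columns grow to the right and rows downward; lengths in mm; the calibration is good to about 2 mm. The wrist camera is an equidistant fisheye: a pixel r from the principal point sees the ray r / f radians off the axis. A picture is of the moment at which its call begins. There is no depth.
- ctrl.finish_job(): hands the job in; it is judged then, once.
Trained networks look in a picture, given as the dict that the camera call returned (one of the last four; its "shot" number tells which), for a name from the list of things; names that differ only in an ending like _2 or _b are one class to them, and where a whole thing is asked for, a point or a joint stands for the part that bears it (a point fixed in the world has none). Each returns a list of dicts, best first, with "score" (0 to 1); they miss things now and then, are a little off and sometimes report something else, mostly with a low value. They report only what shows in the picture. A call takes as long as a camera call.
- ctrl.boxes_of(query, picture): "extent" ([left, top, width, height] in pixels, round what is visible of it).
- ctrl.landmark_of(query, picture): "point" ([column, row] in pixels: a listed point, or the origin of a listed thing).
The state is a dict: "time_s": time; "joints": joint angles; "dq": joint speeds; "tau": joint torques, N m; "eef_pos": TCP position; "ee_rot": TCP orientation; "force": force on the tool from outside, world axes, zero at the start; "wrist_torque": the same for the moment, N m; "grip_width": opening from 0.0 (shut) to 1.0 (fully open); "grip_force": force on a finger pad.
Only numpy, scipy, OpenCV 4.12 (cv2) and the standard library are available. Lean on these libraries where they do the work, as an engineer would, in place of code of your own. Each camera call takes 0.05 s, during which the arm holds its last target. There are 200 camera calls.

## Working session

There is one attempt and no reset: what is moved stays moved. The work goes in short steps, Python scripts to look and compute and a tool call to move; the robot and the scene stay as the last step left them, time stands still between calls to the robot, and variables do not carry over. Pictures are saved under pics/ and viewed, at most 13 in all, crops included, and the job is handed in when it is done.

Besides the shell and the picture viewer there is one more tool, called after ">>>" as name([rows], argument=value, ...), one row to a line, values as JSON. send_rows: Moves the arm, as the interface text tells. Its arguments: {"type":"object","properties":{"targets":{"type":"array"},"squeeze":{"type":"number"}},"required":["targets"]}

```bash
mkdir -p pics; cat > h.py <<'E'
import numpy as np, cv2
from rig import ctrl
def ray(p,px):
    K=p["camera_matrix"];R=np.array(p["R"]);t=np.array(p["t"])
    d=np.linalg.inv(K)@[px[0],px[1],1]
    return -R.T@t, R.T@d
def atz(p,px,z):
    o,d=ray(p,px); return o+d*(z-o[2])/d[2]
def tri(obs):
    A=np.zeros((3,3));b=np.zeros(3)
    for p,px in obs:
        o,d=ray(p,px);d=d/np.linalg.norm(d);M=np.eye(3)-np.outer(d,d);A+=M;b+=M@o
    return np.linalg.solve(A,b)
def proj(p,X):
    c=np.array(p["R"])@X+p["t"];q=np.array(p["camera_matrix"])@c;return q[:2]/q[2]
E
python3 - <<'E'
from h import *
Z=dict(crank_axis=90,handle_hinge=90,grip_point=90,pointer=46,mark=40,tape_roll=0,jar_1=0,oil_bottle=0,powder_cup=0)
P={}
for n in ("side","top"):
    p=ctrl.capture(n);P[n]=p;cv2.imwrite(f"pics/{n}0.png",cv2.cvtColor(p["img"],cv2.COLOR_RGB2BGR))
    for q,z in Z.items():
        for r in ctrl.landmark_of(q,p)[:2]:print(n,q,np.round(r["point"]),round(r["score"],2),np.round(atz(p,r["point"],z)))
print(ctrl.sense())
E
```

```text
side crank_axis [293. 215.] 0.89 [528.   3.  90.]
side crank_axis [283. 266.] 0.19 [436. 162.  90.]
side handle_hinge [278. 200.] 0.58 [591. -32.  90.]
side grip_point [303. 218.] 0.75 [504.   0.  90.]
side pointer [282. 266.] 0.55 [474. 110.  46.]
side mark [265. 290.] 0.57 [462. 175.  40.]
side tape_roll [318. 179.] 0.82 [ 705. -391.   -0.]
side jar_1 [284. 193.] 0.92 [ 723. -239.    0.]
side jar_1 [263. 286.] 0.51 [503. 127.   0.]
side oil_bottle [135. 263.] 0.9 [748. 232.  -0.]
side powder_cup [343. 224.] 0.62 [ 505. -179.    0.]
top crank_axis [266. 239.] 0.86 [525.   4.  90.]
top handle_hinge [278. 214.] 0.62 [585. -24.  90.]
top grip_point [268. 245.] 0.8 [509.  -2.  90.]
top pointer [217. 265.] 0.76 [460. 127.  46.]
top mark [199. 263.] 0.59 [465. 174.  40.]
top tape_roll [268. 238.] 0.51 [535.   2.   0.]
top jar_1 [358. 176.] 0.71 [ 704. -237.    0.]
top oil_bottle [188. 165.] 0.84 [728. 224.   0.]
top powder_cup [345. 246.] 0.53 [ 515. -200.    0.]
{'time_s': 1.0, 'joints': array([-1.37543593e+00,  3.12902058e-01,  1.49770358e+00,  1.80460671e-05,
        1.33100905e+00, -2.23412082e-01]), 'dq': array([ 0.00059926, -0.00186968, -0.00098418, -0.00030213,  0.00029968,
       -0.0010773 ]), 'tau': array([-1.94083776e-03, -4.12174594e+01, -2.59903175e+01, -3.32275831e-04,
        5.05717817e-04,  6.08986312e-06]), 'eef_pos': array([ 213.47357953, -479.643089  ,  231.29177134]), 'ee_rot': array([-1.08949706e-05,  9.78159120e-01,  2.07857490e-01,  8.91853093e-06]), 'force': array([-0.58827535,  0.02732446,  0.07540458]), 'wrist_torque': array([-0.00991372,  0.06632271,  0.02955143]), 'grip_force': 0.0, 'grip_width': 0.9970144576961686}
```

View pics/top0.png

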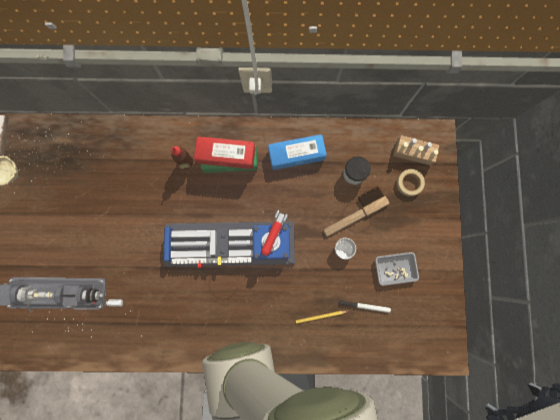

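View pics/side0.png

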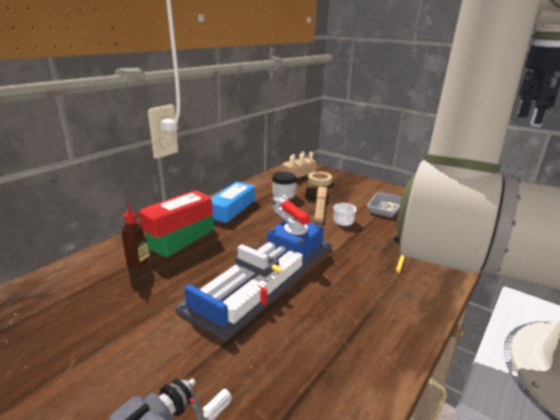

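```bash
cat >> h.py <<'E'
from scipy.spatial.transform import Rotation as Ro
def wray(p,px):
    K=p["camera_matrix"];R=np.array(p["R"]);t=np.array(p["t"])
    x=(px[0]-K[0][2])/K[0][0];y=(px[1]-K[1][2])/K[1][1];th=np.hypot(x,y)
    d=np.array([np.sin(th)*x/th,np.sin(th)*y/th,np.cos(th)]);return -R.T@t,R.T@d
def watz(p,px,z):
    o,d=wray(p,px);return o+d*(z-o[2])/d[2]
def down(psi): return Ro.from_matrix(np.array([[np.cos(psi),np.sin(psi),0],[np.sin(psi),-np.cos(psi),0],[0,0,-1.]]))
def pose():
    s=ctrl.sense();q=s["ee_rot"];return np.array(s["eef_pos"]),Ro.from_quat([q[1],q[2],q[3],q[0]])
def rows(wps,P,R):
    """wps: list of (pos mm, psi); per-row deltas, rounded, chained on rounded values"""
    for X,psi in wps:
        d=np.round(R.inv().apply(np.array(X)-P)/1000,4);a=np.round((R.inv()*down(psi)).as_rotvec(),3)
        print([float(v) for v in [*d,*a]])
        P=P+R.apply(d*1000);R=R*Ro.from_rotvec(a)
def lin(A,pa,B,pb,n):
    return [(np.array(A)+(np.array(B)-A)*k/n,pa+(pb-pa)*k/n) for k in range(1,n+1)]
E
python3 - <<'E'
from h import *
P,R=pose()
rows(lin(P,.419,[500,0,250],2.72,18),P,R)
E
```

```text
[0.0254, -0.0179, -0.001, -0.0, -0.0, -0.128]
[0.0274, -0.0145, -0.0011, -0.0, -0.0, -0.128]
[0.0291, -0.0108, -0.001, -0.0, -0.0, -0.128]
[0.0302, -0.0071, -0.0011, -0.0, -0.0, -0.128]
[0.0309, -0.0031, -0.001, -0.0, -0.0, -0.127]
[0.031, 0.0008, -0.001, 0.0, -0.0, -0.128]
[0.0307, 0.0047, -0.0011, 0.0, -0.0, -0.128]
[0.0298, 0.0086, -0.001, 0.0, -0.0, -0.128]
[0.0285, 0.0124, -0.001, 0.0, -0.0, -0.128]
[0.0267, 0.0159, -0.0011, 0.0, -0.0, -0.128]
[0.0244, 0.0191, -0.001, 0.0, -0.0, -0.127]
[0.0218, 0.0221, -0.0011, 0.0, -0.0, -0.128]
[0.0188, 0.0247, -0.001, 0.0, -0.0, -0.128]
[0.0154, 0.0269, -0.001, 0.0, -0.0, -0.128]
[0.012, 0.0287, -0.0011, 0.0, -0.0, -0.128]
[0.0081, 0.0299, -0.001, 0.0, -0.0, -0.128]
[0.0043, 0.0308, -0.0011, 0.0, -0.0, -0.127]
[0.0004, 0.031, -0.001, 0.0, -0.0, -0.128]
```

>>> send_rows([
  [-1,0.0254,-0.0179,-0.001,0,0,-0.128],
  [-1,0.0274,-0.0145,-0.001,0,0,-0.128],
  [-1,0.0291,-0.0108,-0.001,0,0,-0.128],
  [-1,0.0302,-0.0071,-0.001,0,0,-0.128],
  [-1,0.0309,-0.0031,-0.001,0,0,-0.128],
  [-1,0.031,0.0008,-0.001,0,0,-0.128],
  [-1,0.0307,0.0047,-0.001,0,0,-0.128],
  [-1,0.0298,0.0086,-0.001,0,0,-0.128],
  [-1,0.0285,0.0124,-0.001,0,0,-0.128],
  [-1,0.0267,0.0159,-0.001,0,0,-0.128],
], squeeze=30)

```text
time_s: 2.25
eef_pos: [373.0, -212.1, 241.4]
ee_rot: [0.0, 0.659, 0.752, -0.0]
force: [0.1, -0.4, 0.1]
grip_width: 1.0
grip_force: 0.0
```

>>> send_rows([
  [-1,0.0244,0.0191,-0.001,0,0,-0.128],
  [-1,0.0218,0.0221,-0.001,0,0,-0.128],
  [-1,0.0188,0.0247,-0.001,0,0,-0.128],
  [-1,0.0154,0.0269,-0.001,0,0,-0.128],
  [-1,0.012,0.0287,-0.001,0,0,-0.128],
  [-1,0.0081,0.0299,-0.001,0,0,-0.128],
  [-1,0.0043,0.0308,-0.001,0,0,-0.128],
  [-1,0.0004,0.031,-0.001,0,0,-0.128],
  [-1,0,0,0,0,0,0],
  [-1,0,0,0,0,0,0],
])

```text
time_s: 3.5
eef_pos: [499.2, -0.0, 249.2]
ee_rot: [-0.0, 0.209, 0.978, -0.0]
force: [-0.0, 0.3, -0.5]
grip_width: 1.0
grip_force: 0.0
```

```bash
python3 - <<'E'
from h import *
s=ctrl.sense();print(s["time_s"],s["eef_pos"],s["joints"],s["ee_rot"])
Z=dict(crank_axis=90,handle_hinge=90,grip_point=90,pointer=46,mark=40)
p=ctrl.capture("wrist");cv2.imwrite("pics/w1.png",cv2.cvtColor(p["img"],cv2.COLOR_RGB2BGR))
print(p["camera_matrix"],-np.array(p["R"]).T@p["t"])
for q,z in Z.items():
    for r in ctrl.landmark_of(q,p)[:2]:print(q,np.round(r["point"]),round(r["score"],2),np.round(watz(p,r["point"],z),1))
E
```

```text
3.5 [ 4.99153529e+02 -8.25484486e-03  2.49207031e+02] [-2.35042438e-01  2.42633901e-01  1.54297632e+00 -2.52676538e-04
  1.35625538e+00 -1.38569287e+00] [-1.39516756e-04  2.08504919e-01  9.78021301e-01 -1.19992299e-04]
[[325.1922621    0.         274.78638483]
 [  0.         325.1922621  211.94344986]
 [  0.           0.           1.        ]] [439.188454    26.58979362 390.63131456]
crank_axis [278. 220.] 0.63 [520.6  -5.6  90. ]
handle_hinge [279. 280.] 0.73 [579.6 -31.1  90. ]
handle_hinge [122. 371.] 0.18 [ 629.9 -282.6   90. ]
grip_point [279. 200.] 0.64 [503.5   2.7  90. ]
pointer [368. 116.] 0.81 [466.6 124.   46. ]
mark [403. 100.] 0.5 [464.4 172.7  40. ]
```

View pics/w1.png

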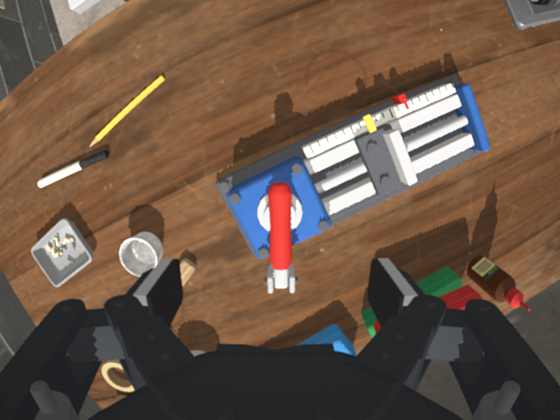

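```bash
python3 - <<'E'
from h import *
P,R=pose()
rows([([496.5,5.8,140],2.723)],P,R)
E
```

```text
[0.005, 0.0043, 0.1094, -0.0, 0.0, -0.001]
```

>>> send_rows([
  [-1,0.005,0.0043,0.02,0,0,0],
  [-1,0,0,0.03,0,0,0],
  [-1,0,0,0.03,0,0,0],
  [-1,0,0,0.029,0,0,0],
  [-1,0,0,0,0,0,0],
  [-1,0,0,0,0,0,0],
  [-1,0,0,0,0,0,0],
  [-1,0,0,0,0,0,0],
  [-1,0,0,0,0,0,0],
  [-1,0,0,0,0,0,0],
])

```text
time_s: 5.05
eef_pos: [496.6, 6.3, 140.4]
ee_rot: [0.0, 0.208, 0.978, -0.0]
force: [0.6, 0.2, 0.5]
grip_width: 0.998
grip_force: 0.0
```

```bash
python3 - <<'E'
from h import *
s=ctrl.sense();print(s["time_s"],s["eef_pos"])
Z=dict(crank_axis=90,handle_hinge=90,grip_point=90,pointer=46,mark=40)
p=ctrl.capture("wrist");cv2.imwrite("pics/w2.png",cv2.cvtColor(p["img"],cv2.COLOR_RGB2BGR))
for q,z in Z.items():
    for r in ctrl.landmark_of(q,p)[:1]:print(q,np.round(r["point"]),round(r["score"],2),np.round(watz(p,r["point"],z),1))
E
```

```text
5.05 [496.59562322   6.30731319 140.39922328]
crank_axis [274. 273.] 0.82 [520.7  -5.1  90. ]
handle_hinge [276. 349.] 0.58 [579.3 -29.3  90. ]
grip_point [273. 247.] 0.82 [503.9   2.   90. ]
pointer [400. 119.] 0.86 [466.4 123.   46. ]
mark [448.  99.] 0.79 [466.  173.2  40. ]
```

View pics/w2.png

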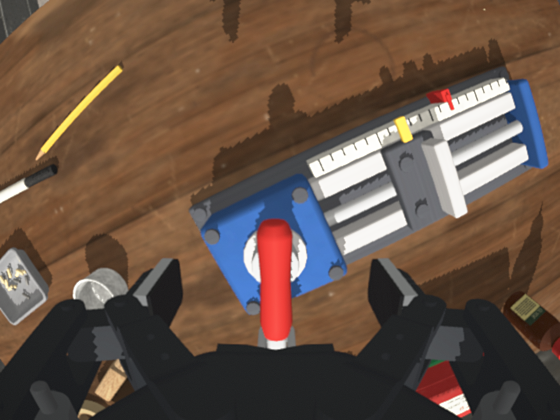

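>>> send_rows([
  [-1,0,0,0.025,0,0,0],
  [-1,0,0,0.025,0,0,0],
  [-1,0,0,0.019,0,0,0],
  [-0.3,0,0,0,0,0,0],
  [0.2,0,0,0,0,0,0],
  [1,0,0,0,0,0,0],
  [1,0,0,0,0,0,0],
  [1,0,0,0,0,0,0],
  [1,0,0,0,0,0,0],
  [1,0,0,0,0,0,0],
], squeeze=30)

```text
time_s: 6.6
eef_pos: [496.8, 6.1, 72.0]
ee_rot: [0.0, 0.208, 0.978, -0.0]
force: [-2.1, 0.1, 6.1]
grip_width: 0.247
grip_force: 29.2
```

```bash
python3 - <<'E'
from h import *
s=ctrl.sense();print(s["time_s"],s["eef_pos"],s["force"],s["wrist_torque"],s["grip_width"],s["grip_force"])
# arc, tool stays down: grasp moves on arc about pin, 90mm
u=np.array([.914,-.405,0]);P,R=pose()
psi=2.722
h=np.array([580,-31.5,90])
r=85+ (504-P[0])*.914-(2-P[1])*.405
print("r",r)
X=[P+0]
w=[]
r=91
for k in range(1,16):
    a=np.pi/2*k/15
    w.append((P+r*((1-np.cos(a))*u+np.sin(a)*np.array([0,0,1])),psi))
rows(w,P,R)
E
```

```text
6.6 [496.83461832   6.110648    71.95154568] [-2.10145203  0.05528681  6.12402988] [-0.23752745  0.34252532 -0.06206494] 0.24703199556308372 29.249195158481598
r 93.2139712957796
[-0.0005, 0.0, -0.0095, -0.0, 0.001, 0.001]
[-0.0015, 0.0, -0.0094, -0.0, -0.0, -0.0]
[-0.0025, 0.0, -0.0092, -0.0, -0.0, -0.0]
[-0.0034, 0.0, -0.0089, -0.0, -0.0, -0.0]
[-0.0043, 0.0, -0.0085, -0.0, -0.0, -0.0]
[-0.0052, 0.0, -0.008, -0.0, -0.0, -0.0]
[-0.006, 0.0001, -0.0074, -0.0, -0.0, -0.0]
[-0.0067, -0.0, -0.0067, -0.0, -0.0, -0.0]
[-0.0074, -0.0, -0.006, -0.0, -0.0, -0.0]
[-0.008, 0.0, -0.0052, -0.0, -0.0, -0.0]
[-0.0085, 0.0, -0.0043, -0.0, -0.0, -0.0]
[-0.0089, 0.0001, -0.0034, -0.0, -0.0, -0.0]
[-0.0092, -0.0, -0.0025, -0.0, -0.0, -0.0]
[-0.0094, 0.0, -0.0015, -0.0, -0.0, -0.0]
[-0.0095, 0.0, -0.0005, -0.0, -0.0, -0.0]
```

>>> send_rows([
  [1,-0.0005,0,-0.0095,0,0,0],
  [1,-0.0015,0,-0.0094,0,0,0],
  [1,-0.0025,0,-0.0092,0,0,0],
  [1,-0.0034,0,-0.0089,0,0,0],
  [1,-0.0043,0,-0.0085,0,0,0],
  [1,-0.0052,0,-0.008,0,0,0],
  [1,-0.006,0,-0.0074,0,0,0],
  [1,-0.0067,0,-0.0067,0,0,0],
  [1,0,0,0,0,0,0],
  [1,0,0,0,0,0,0],
])

```text
time_s: 7.85
eef_pos: [524.6, -6.0, 139.3]
ee_rot: [0.001, 0.208, 0.978, -0.0]
force: [-0.9, 0.1, 0.5]
grip_width: 0.24
grip_force: 32.1
```

```bash
python3 - <<'E'
from h import *
s=ctrl.sense();print(s["time_s"],s["eef_pos"],s["force"],s["wrist_torque"],s["grip_width"],s["grip_force"])
for n in("wrist","side"):
    p=ctrl.capture(n);cv2.imwrite(f"pics/{n}3.png",cv2.cvtColor(p["img"],cv2.COLOR_RGB2BGR))
a=cv2.imread("pics/side3.png")[150:330,180:400];cv2.imwrite("pics/c3.png",cv2.resize(a,None,fx=3,fy=3))
E
```

```text
7.85 [524.56643489  -6.04734855 139.27646861] [-0.90735872  0.09188969  0.50479533] [0.06987743 0.09499042 0.09870588] 0.23969321859167295 32.085036635398865
```

View pics/c3.png

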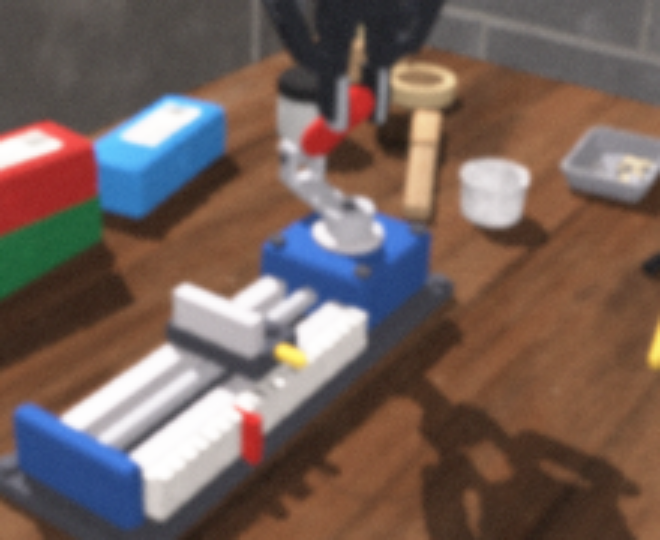

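>>> send_rows([
  [1,-0.0074,0,-0.006,0,0,0],
  [1,-0.008,0,-0.0052,0,0,0],
  [1,-0.0085,0,-0.0043,0,0,0],
  [1,-0.0089,0,-0.0034,0,0,0],
  [1,-0.0092,0,-0.0025,0,0,0],
  [1,-0.0094,0,-0.0015,0,0,0],
  [1,-0.0095,0,-0.0005,0,0,0],
  [1,0,0,0,0,0,0],
  [1,0,0,0,0,0,0],
  [1,0,0,0,0,0,0],
])

```text
time_s: 9.2
eef_pos: [579.9, -31.1, 162.6]
ee_rot: [0.001, 0.208, 0.978, -0.0]
force: [0.3, -2.9, 3.3]
grip_width: 0.239
grip_force: 29.7
```

```bash
python3 - <<'E'
from h import *
s=ctrl.sense();print(s["time_s"],s["eef_pos"],s["force"],s["wrist_torque"],s["grip_width"],s["grip_force"],s["joints"])
P={}
for n in("wrist","side","top"):
    p=ctrl.capture(n);P[n]=p
    for q in ("handle_hinge","grip_point"):
        for r in ctrl.landmark_of(q,p)[:1]:
            print(n,q,np.round(r["point"]),round(r["score"],2),np.round((watz if n=="wrist" else atz)(p,r["point"],90 if q[0]=="h" else 175),1))
a=cv2.cvtColor(P["side"]["img"],cv2.COLOR_RGB2BGR)[100:280,180:400];b=cv2.resize(a,None,fx=2,fy=2)
c=cv2.cvtColor(P["wrist"]["img"],cv2.COLOR_RGB2BGR)[:360,130:490]
cv2.imwrite("pics/c4.png",np.hstack([b,c]))
E
```

```text
9.2 [579.942881   -31.07972963 162.58072949] [ 0.33121453 -2.85401864  3.30696212] [-0.3680758  -0.01720379  0.17045508] 0.23914871105941907 29.71740871667862 [-2.54879155e-01  4.92094701e-01  1.42122813e+00 -6.47188508e-04
  1.22684120e+00 -1.40665762e+00]
wrist handle_hinge [274. 231.] 0.94 [584.3 -33.5  90. ]
wrist grip_point [275. 248.] 0.7 [565.7 -24.8 175. ]
side handle_hinge [282. 203.] 0.55 [577.7 -26.7  90. ]
side grip_point [284. 164.] 0.62 [579.5 -33.6 175. ]
top handle_hinge [279. 215.] 0.43 [582.2 -27.8  90. ]
```

View pics/c4.png

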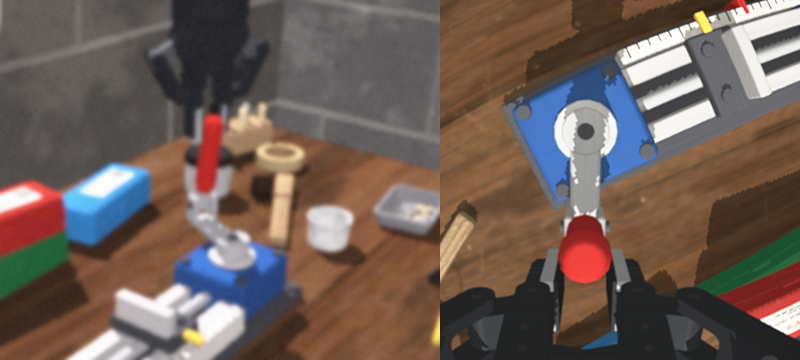

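>>> send_rows([
  [0,0,0,0,0,0,0],
  [0,0,0,0,0,0,0],
  [0,0,0,0,0,0,0],
  [0,0,0,0,0,0,-0.17],
  [0,0,0,0,0,0,-0.17],
  [0,0,0,0,0,0,-0.17],
  [0,0,0,0,0,0,-0.17],
  [0,0,0,0,0,0,-0.17],
  [0,0,0,0,0,0,-0.17],
  [0,0,0,0,0,0,-0.17],
])

```text
time_s: 10.9
eef_pos: [579.5, -30.0, 162.1]
ee_rot: [-0.0, -0.379, 0.925, 0.001]
force: [-0.7, 2.1, -0.3]
grip_width: 0.5
grip_force: 0.9
```

>>> send_rows([
  [0,0,0,0,0,0,0],
  [0,0,0,0,0,0,0],
  [1,0,0,0,0,0,0],
  [1,0,0,0,0,0,0],
  [1,0,0,0,0,0,0],
  [1,0,0,0,0,0,0],
  [1,0,0,0,0,0,0],
  [1,0,0,0,0,0,0],
  [1,0,0,0,0,0,0],
  [1,0,0,0,0,0,0],
], squeeze=40)

```text
time_s: 12.15
eef_pos: [580.3, -30.9, 162.6]
ee_rot: [0.001, -0.376, 0.927, -0.001]
force: [5.7, 0.6, 0.4]
grip_width: 0.243
grip_force: 39.2
```

```bash
python3 - <<'E'
from h import *
s=ctrl.sense();print(s["time_s"],s["eef_pos"],s["force"],s["wrist_torque"],s["grip_width"],s["grip_force"],s["joints"],s["ee_rot"])
p=ctrl.capture("wrist");P,R=pose()
for q,z in dict(crank_axis=90,handle_hinge=90,pointer=46,mark=40).items():
    for r in ctrl.landmark_of(q,p)[:1]:print(q,np.round(r["point"]),round(r["score"],2),np.round(watz(p,r["point"],z),1))
c=np.array([520.7,-5.2]);v=P[:2]-c;print(np.linalg.norm(v))
x=R.apply([1,0,0]);psi=np.arctan2(x[1],x[0])
d=0.16
w=[]
for k in range(1,3):
    a=-d*k;M=np.array([[np.cos(a),-np.sin(a)],[np.sin(a),np.cos(a)]])
    w.append(([*(c+M@v),P[2]],psi-d*k))
rows(w,P,R)
E
```

```text
12.15 [580.33033935 -30.93483813 162.64303916] [5.7024684  0.58268318 0.39490123] [-0.27876128 -1.10863286 -0.02163092] 0.24315090020446126 39.21543538570404 [-2.54698580e-01  4.92432636e-01  1.42052444e+00 -8.51692397e-05
  1.22655486e+00 -2.59640420e+00] [ 8.10421162e-04 -3.75993540e-01  9.26621699e-01 -6.53588321e-04]
crank_axis [357. 191.] 0.98 [524.3  -6.   90. ]
handle_hinge [ 9. 68.] 0.71 [ 640.  -283.4   90. ]
pointer [473. 231.] 0.63 [463.8 121.   46. ]
mark [490. 266.] 0.56 [468.2 177.2  40. ]
64.9637941085034
[0.0099, -0.0032, -0.0, -0.002, 0.001, 0.16]
[0.0099, -0.0032, -0.0, 0.0, 0.0, 0.16]
```

>>> send_rows([
  [1,0.0099,-0.0032,0,0,0,0.16],
  [1,0.0099,-0.0032,0,0,0,0.16],
  [1,0.0099,-0.0032,0,0,0,0.16],
  [1,0.0099,-0.0032,0,0,0,0.16],
  [1,0.0099,-0.0032,0,0,0,0.16],
  [1,0.0099,-0.0032,0,0,0,0.16],
  [1,0.0099,-0.0032,0,0,0,0.16],
  [1,0.0099,-0.0032,0,0,0,0.16],
  [1,0,0,0,0,0,0],
  [1,0,0,0,0,0,0],
])

```text
time_s: 13.65
eef_pos: [512.9, -69.5, 162.8]
ee_rot: [0.001, 0.251, 0.968, 0.0]
force: [4.7, 1.9, 4.1]
grip_width: 0.246
grip_force: 39.1
```

```bash
cat >m.py <<'E'
from h import *
s=ctrl.sense();P,R=pose();print(s["time_s"],P,s["force"],s["wrist_torque"],s["grip_width"],s["joints"])
print("tilt",R.apply([0,0,1]))
c=np.array([520.7,-5.2]);v=P[:2]-c;print("r",np.linalg.norm(v),"theta",np.arctan2(v[1],v[0]))
for n in("wrist","top","side"):
    p=ctrl.capture(n);f=watz if n=="wrist" else atz
    for q,z in dict(crank_axis=90,handle_hinge=90,pointer=46,mark=40).items():
        for r in ctrl.landmark_of(q,p)[:1]:print(n,q,np.round(r["point"]),round(r["score"],2),np.round(f(p,r["point"],z),1))
    cv2.imwrite(f"pics/m_{n}_{s['time_s']:.1f}.png",cv2.cvtColor(p["img"],cv2.COLOR_RGB2BGR))
E
python3 m.py
```

```text
13.65 [512.88386017 -69.47660828 162.78513439] [4.72130687 1.8678257  4.09365205] [ 0.54387048 -0.6311028  -0.35625617] 0.24589481235377644 [-3.61789831e-01  3.60551756e-01  1.61932774e+00  1.09159488e-03
  1.16075007e+00 -1.42617685e+00]
tilt [ 1.25527835e-03  5.95339242e-04 -9.99999035e-01]
r 64.750091999228 theta -1.6918038384982776
wrist handle_hinge [271. 215.] 0.62 [506.2 -68.5  90. ]
wrist pointer [454.  54.] 0.75 [466.9 134.9  46. ]
wrist mark [480.  40.] 0.56 [464.7 175.3  40. ]
top crank_axis [267. 239.] 0.95 [ 5.24e+02 -1.00e-01  9.00e+01]
top handle_hinge [358. 174.] 0.43 [ 687.4 -220.7   90. ]
top pointer [212. 264.] 0.67 [461.9 140.2  46. ]
top mark [199. 264.] 0.48 [463.5 173.8  40. ]
side crank_axis [294. 212.] 0.74 [533.1  -9.   90. ]
side handle_hinge [316. 205.] 0.81 [515.2 -64.5  90. ]
side pointer [278. 271.] 0.82 [471.9 126.8  46. ]
side mark [265. 289.] 0.65 [461.5 174.3  40. ]
```

>>> send_rows([
  [1,0.0099,-0.0032,0,0,0,0.16],
  [1,0.0099,-0.0032,0,0,0,0.16],
  [1,0.0099,-0.0032,0,0,0,0.16],
  [1,0.0099,-0.0032,0,0,0,0.16],
  [1,0.0099,-0.0032,0,0,0,0.16],
  [1,0.0099,-0.0032,0,0,0,0.16],
  [1,0.0099,-0.0032,0,0,0,0.16],
  [1,0.0099,-0.0032,0,0,0,0.16],
  [1,0.0099,-0.0032,0,0,0,0.16],
  [1,0.0099,-0.0032,0,0,0,0.16],
])

```text
time_s: 15.65
eef_pos: [456.3, 4.4, 162.9]
ee_rot: [0.001, 0.87, 0.492, 0.001]
force: [5.8, 0.0, 4.3]
grip_width: 0.245
grip_force: 39.9
```

>>> send_rows([
  [1,0.0099,-0.0032,0,0,0,0.16],
  [1,0.0099,-0.0032,0,0,0,0.16],
  [1,0.0099,-0.0032,0,0,0,0.16],
  [1,0.0099,-0.0032,0,0,0,0.16],
  [1,0.0099,-0.0032,0,0,0,0.16],
  [1,0.0099,-0.0032,0,0,0,0.16],
  [1,0.0099,-0.0032,0,0,0,0.16],
  [1,0.0099,-0.0032,0,0,0,0.16],
  [1,0,0,0,0,0,0],
  [1,0,0,0,0,0,0],
])

```text
time_s: 16.9
eef_pos: [510.8, 59.9, 162.9]
ee_rot: [-0.0, 0.993, -0.122, 0.0]
force: [0.9, 3.8, 7.0]
grip_width: 0.24
grip_force: 40.3
```

```bash
python3 m.py
```

```text
16.9 [510.84266499  59.92869384 162.90485776] [0.87921742 3.76995927 6.96057143] [ 0.84505759 -0.35660286  0.01101965] 0.24024455092039707 [-1.11647439e-01  3.53909484e-01  1.62854807e+00  7.32935675e-04
  1.15839126e+00  1.70371030e+00]
tilt [ 8.14121644e-04  5.84418686e-04 -9.99999498e-01]
r 65.87043202624244 theta 1.7210079147005208
wrist crank_axis [364. 185.] 0.68 [521.8  -5.9  90. ]
wrist handle_hinge [272. 213.] 0.57 [517.8  60.   90. ]
wrist mark [169. 279.] 0.61 [466.1 174.3  40. ]
top mark [200. 265.] 0.52 [459.6 169.1  40. ]
side crank_axis [292. 211.] 0.69 [538.8  -9.   90. ]
side handle_hinge [279. 224.] 0.61 [526.8  51.8  90. ]
side pointer [272. 278.] 0.92 [466.7 149.9  46. ]
side mark [263. 286.] 0.5 [471.1 169.3  40. ]
```

```bash
python3 - <<'E'
import cv2,numpy as np
a=cv2.imread("pics/m_wrist_16.9.png");c=a[215:335,110:250]
b=cv2.imread("pics/m_side_16.9.png")[240:320,220:313]
cv2.imwrite("pics/c5.png",np.hstack([cv2.resize(c,(560,480),interpolation=cv2.INTER_CUBIC),cv2.resize(b,(240,206))[:, :]if 0 else cv2.copyMakeBorder(cv2.resize(b,(240,206)),0,274,0,0,cv2.BORDER_CONSTANT)]))
E
```

```text
(no output)
```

View pics/c5.png

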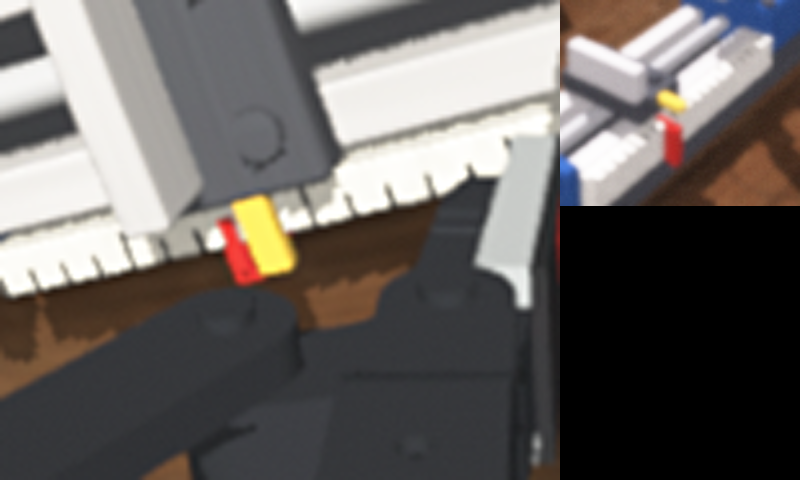

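```bash
cat > seg.py <<'E'
from h import *
def seg(p,f,near=np.array([465.5,170,40.]),yaw=.03):
    hsv=cv2.cvtColor(p["img"],cv2.COLOR_RGB2HSV)
    H,S,V=[hsv[...,i].astype(int) for i in range(3)]
    out={}
    for n,m,z in(("red",((H<6)|(H>174))&(S>170)&(V>90),40),("yel",(H>18)&(H<34)&(S>140)&(V>120),46)):
        X=[];
        for r,c in np.argwhere(m):
            w=f(p,(c,r),z)
            if np.abs(w[:2]-near[:2]).max()<40:X.append([*w[:2]])
        X=np.array(X)
        if len(X):
            u=X@[-np.sin(yaw),np.cos(yaw)];x=X@[np.cos(yaw),np.sin(yaw)]
            out[n]=(len(X),u.min(),np.median(u),u.max());
            print(n,len(X),"x",np.round([x.min(),x.max()],1),"u min/med/max",np.round(np.percentile(u,[1,50,99]),1))
            for b in np.arange(np.floor(x.min()),x.max(),2):
                k=(x>=b)&(x<b+2)
                if k.any():print("   x",b,np.round([u[k].min(),u[k].max()],1))
if __name__=="__main__":
    p=ctrl.capture("wrist");print(-np.array(p["R"]).T@p["t"]);seg(p,watz)
E
python3 seg.py
```

```text
[573.37609674  44.01329054 304.35696736]
red 79 x [463.3 480.3] u min/med/max [156.6 159.8 163.3]
   x 463.0 [156.3 162.7]
   x 465.0 [157.4 163.2]
   x 467.0 [157.  162.4]
   x 469.0 [157.1 163.5]
   x 471.0 [157.3 163.1]
   x 473.0 [157.8 162.2]
   x 475.0 [158.6 160.4]
   x 477.0 [158.7 160.5]
   x 479.0 [159.3 160.7]
yel 180 x [466.9 486.3] u min/med/max [143.  148.  152.8]
   x 466.0 [144.5 151.9]
   x 468.0 [143.7 152.5]
   x 470.0 [142.9 152.6]
   x 472.0 [143.1 152.8]
   x 474.0 [142.7 152.9]
   x 476.0 [144.2 152.5]
   x 478.0 [144.  151.7]
   x 480.0 [144.1 151.5]
   x 482.0 [144.3 152.1]
   x 484.0 [143.9 152.8]
   x 486.0 [146.3 151.4]
```

>>> send_rows([
  [0,0,0,0,0,0,0],
  [0,0,0,0,0,0,0],
  [0,0,0,0,0,0,0],
  [0,0,0,0,0,0,-0.16],
  [0,0,0,0,0,0,-0.16],
  [0,0,0,0,0,0,-0.16],
  [0,0,0,0,0,0,-0.16],
  [0,0,0,0,0,0,-0.16],
  [0,0,0,0,0,0,-0.16],
  [0,0,0,0,0,0,-0.16],
])

```text
time_s: 18.95
eef_pos: [510.3, 59.4, 162.1]
ee_rot: [-0.0, 0.905, 0.425, -0.0]
force: [-0.4, 0.0, -0.9]
grip_width: 0.498
grip_force: 0.0
```

>>> send_rows([
  [0,0,0,0,0,0,-0.16],
  [0,0,0,0,0,0,-0.16],
  [0,0,0,0,0,0,-0.16],
  [0,0,0,0,0,0,-0.16],
  [0,0,0,0,0,0,-0.16],
  [0,0,0,0,0,0,0],
  [1,0,0,0,0,0,0],
  [1,0,0,0,0,0,0],
  [1,0,0,0,0,0,0],
  [1,0,0,0,0,0,0],
])

```text
time_s: 20.2
eef_pos: [510.7, 59.5, 162.6]
ee_rot: [0.0, 0.67, 0.742, 0.0]
force: [1.2, 1.4, 3.4]
grip_width: 0.244
grip_force: 39.2
```

```bash
python3 m.py; python3 seg.py; python3 - <<'E'
from h import *
P,R=pose();c=np.array([520.7,-5.2]);v=P[:2]-c
x=R.apply([1,0,0]);psi=np.arctan2(x[1],x[0]);print(psi)
d=.16;w=[]
for k in range(1,3):
    a=-d*k;M=np.array([[np.cos(a),-np.sin(a)],[np.sin(a),np.cos(a)]])
    w.append(([*(c+M@v),P[2]],psi-d*k))
rows(w,P,R)
E
```

```text
20.2 [510.68803983  59.5001633  162.55392559] [1.18808795 1.37955179 3.35755575] [ 0.08921916 -0.11589123  0.03594627] 0.2436978708349895 [-1.12224680e-01  3.53990694e-01  1.62943793e+00  7.46306746e-05
  1.15748701e+00 -2.13811922e-01]
tilt [ 6.80408582e-04 -7.90163635e-06 -9.99999768e-01]
r 65.4702258838583 theta 1.7243225947231489
wrist crank_axis [279. 306.] 0.7 [519.8  -5.1  90. ]
wrist handle_hinge [273. 220.] 0.98 [508.8  61.6  90. ]
wrist pointer [231.  76.] 0.6 [465.1 162.8  46. ]
wrist mark [230.  63.] 0.73 [462.7 174.1  40. ]
top crank_axis [268. 238.] 0.84 [526.9  -1.   90. ]
top pointer [202. 262.] 0.4 [468.3 165.5  46. ]
top mark [407. 185.] 0.75 [ 673.1 -358.7   40. ]
side crank_axis [291. 212.] 0.56 [539.2  -5.7  90. ]
side handle_hinge [281. 230.] 0.62 [509.8  68.2  90. ]
side pointer [271. 277.] 0.88 [470.1 146.9  46. ]
side mark [265. 286.] 0.4 [467.4 166.6  40. ]
[503.43149721 124.29954888 303.91733931]
red 165 x [463.  480.2] u min/med/max [154.3 159.4 163.7]
   x 462.0 [155.9 163.5]
   x 464.0 [155.1 163.6]
   x 466.0 [154.3 163.7]
   x 468.0 [154.4 163.7]
   x 470.0 [154.4 162.9]
   x 472.0 [154.5 161.3]
   x 474.0 [158.8 160.5]
   x 476.0 [158.9 160.6]
   x 478.0 [159.  160.7]
   x 480.0 [159.9 160.7]
yel 250 x [467.3 486.6] u min/med/max [143.5 147.6 151.8]
   x 467.0 [143.5 151.7]
   x 469.0 [143.5 151.7]
   x 471.0 [143.6 151.8]
   x 473.0 [143.7 151.9]
   x 475.0 [144.6 151.1]
   x 477.0 [143.8 151.2]
   x 479.0 [143.9 151.3]
   x 481.0 [144.  151.4]
   x 483.0 [144.1 151.5]
   x 485.0 [144.2 151.6]
1.67272113749497
[-0.0003, 0.0105, 0.0, 0.001, 0.0, 0.16]
[-0.0003, 0.0104, 0.0, -0.0, 0.0, 0.16]
```

```bash
python3 - <<'E'
import cv2,numpy as np
a=cv2.imread("pics/m_wrist_20.2.png");c=a[30:120,180:300]
cv2.imwrite("pics/c6.png",cv2.resize(c,(720,540),interpolation=cv2.INTER_CUBIC))
E
```

```text
(no output)
```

View pics/c6.png

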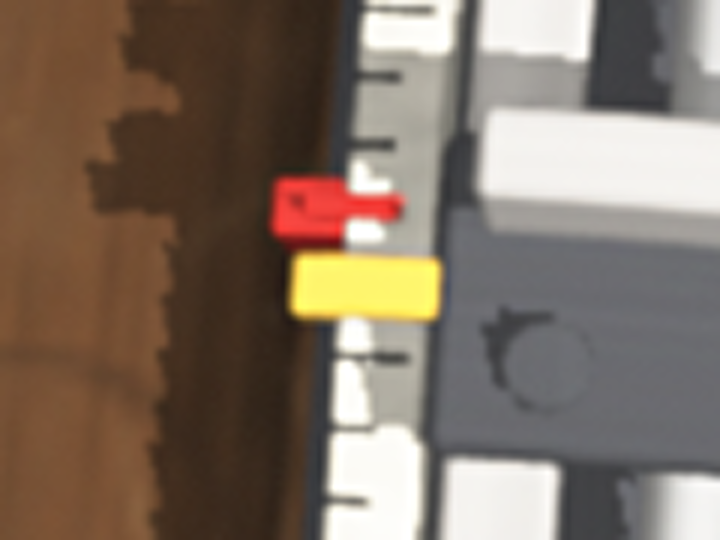

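>>> send_rows([
  [1,-0.0003,0.0104,0,0,0,0.16],
  [1,-0.0003,0.0104,0,0,0,0.16],
  [1,-0.0003,0.0104,0,0,0,0.16],
  [1,-0.0003,0.0104,0,0,0,0.16],
  [1,-0.0003,0.0104,0,0,0,0.16],
  [1,-0.0003,0.0104,0,0,0,0.16],
  [1,-0.0003,0.0104,0,0,0,0.16],
  [1,0,0,0,0,0,0],
  [1,0,0,0,0,0,0],
  [1,0,0,0,0,0,0],
])

```text
time_s: 22.25
eef_pos: [574.6, 32.7, 162.5]
ee_rot: [-0.0, 0.962, 0.274, 0.001]
force: [4.6, 3.5, 2.9]
grip_width: 0.242
grip_force: 39.3
```

```bash
python3 m.py; python3 seg.py
```

```text
22.25 [574.61720654  32.69943778 162.51838031] [4.63216244 3.4556662  2.85132287] [ 0.74893128 -0.93410656 -0.08905939] 0.24160656972145453 [-1.47229883e-01  4.80613767e-01  1.43941216e+00  1.42332517e-03
  1.21949475e+00  8.68552923e-01]
tilt [ 0.00224593  0.00101793 -0.99999696]
r 65.9047232394588 theta 0.6126824496837998
wrist crank_axis [281. 307.] 0.66 [519.3  -6.1  90. ]
wrist handle_hinge [271. 222.] 0.73 [573.2  35.7  90. ]
wrist pointer [ 89. 227.] 0.75 [466.3 171.7  46. ]
wrist mark [ 91. 227.] 0.49 [464.2 172.   40. ]
top handle_hinge [408. 184.] 0.63 [ 665.3 -344.9   90. ]
side crank_axis [294. 215.] 0.92 [525.4   4.2  90. ]
side handle_hinge [263. 213.] 0.64 [578.5  36.6  90. ]
side pointer [265. 282.] 0.68 [469.4 165.1  46. ]
side mark [263. 286.] 0.58 [470.1 170.2  40. ]
[629.17467238  66.83357788 304.09966085]
red 22 x [465.1 473.6] u min/med/max [150.7 153.5 155.2]
   x 465.0 [154.3 155.3]
   x 467.0 [152.9 154. ]
   x 469.0 [152.3 154.6]
   x 471.0 [150.6 154.3]
   x 473.0 [151.  154.7]
yel 147 x [466.3 486.1] u min/med/max [153.9 158.6 163.6]
   x 466.0 [154.9 163.4]
   x 468.0 [155.2 163. ]
   x 470.0 [153.9 163.7]
   x 472.0 [154.2 163.3]
   x 474.0 [153.9 163.7]
   x 476.0 [154.2 163.3]
   x 478.0 [155.3 161.3]
   x 480.0 [154.6 161.3]
   x 482.0 [154.3 161.6]
   x 484.0 [154.  161.3]
   x 486.0 [158. 158.]
```

>>> send_rows([
  [1,-0.0003,0.0094,0,0,0,0.145],
  [1,0,0,0,0,0,0],
  [1,0,0,0,0,0,0],
  [0,0,0,0,0,0,0],
  [0,0,0,0,0,0,0],
  [0,0,0,0,0,0,0],
  [0,0,0,-0.02,0,0,0],
  [0,0,0,-0.02,0,0,0],
  [0,0,0,-0.02,0,0,0],
  [0,0,0,0,0,0,0],
])

```text
time_s: 24.3
eef_pos: [579.0, 23.8, 223.3]
ee_rot: [0.0, 0.979, 0.203, 0.001]
force: [-0.1, -0.8, -0.5]
grip_width: 0.501
grip_force: 0.0
```

```bash
python3 - <<'E'
from h import *
P,R=pose();x=R.apply([1,0,0]);print(P,x,R.inv().apply([420-P[0],138-P[1],0]))
E
```

```text
[579.03244074  23.84605494 223.26881336] [0.91788533 0.39684185 0.00175325] [-100.67248114 -167.89083342   -0.39996743]
```

>>> send_rows([
  [0,-0.014,-0.024,0,0,0,0],
  [0,-0.014,-0.024,0,0,0,0],
  [0,-0.014,-0.024,0,0,0,0],
  [0,-0.014,-0.024,0,0,0,0],
  [0,-0.014,-0.024,0,0,0,0],
  [0,-0.014,-0.024,0,0,0,0],
  [0,-0.014,-0.024,0,0,0,0],
  [0,0,0,0,0,0,0],
  [0,0,0,0,0,0,0],
  [0,0,0,0,0,0,0],
])

```text
time_s: 25.55
eef_pos: [422.5, 138.9, 221.9]
ee_rot: [0.0, 0.979, 0.202, -0.0]
force: [-0.8, -0.3, 0.1]
grip_width: 0.497
grip_force: 0.0
```

```bash
python3 m.py|grep -E "wrist|tilt"; python3 seg.py; python3 - <<'E'
import cv2,glob,os
f=max(glob.glob("pics/m_wrist*"),key=os.path.getmtime);print(f)
cv2.imwrite("pics/c7.png",cv2.imread(f))
E
```

```text
tilt [-5.41507588e-04 -1.27716840e-04 -9.99999845e-01]
wrist crank_axis [458. 167.] 0.62 [523.2  -4.4  90. ]
wrist handle_hinge [453. 100.] 0.89 [577.3  28.2  90. ]
wrist pointer [259. 140.] 0.97 [464.4 174.4  46. ]
wrist mark [259. 138.] 0.43 [465.  175.4  40. ]
[481.39541656 165.15575576 363.71980702]
red 37 x [462.5 466.9] u min/med/max [155.5 159.4 164.1]
   x 462.0 [155.9 163.1]
   x 464.0 [155.4 164.2]
   x 466.0 [156.1 163.3]
yel 35 x [467.7 487.1] u min/med/max [155.4 160.3 164.1]
   x 467.0 [157.6 163.8]
   x 469.0 [155.3 164.1]
   x 471.0 [155.6 163.9]
   x 485.0 [156.1 163.5]
   x 487.0 [156.5 161.7]
pics/m_wrist_25.6.png
```

View pics/c7.png

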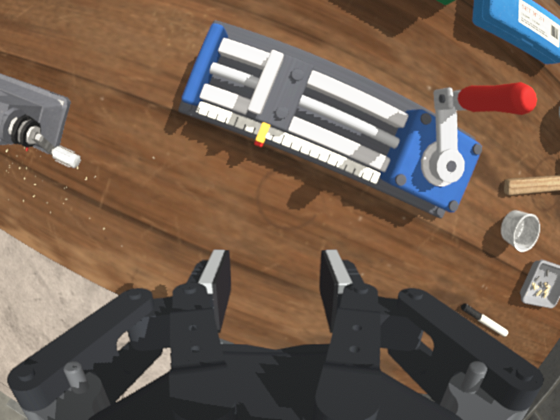

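```bash
python3 - <<'E'
from h import *
P,R=pose();th=.461;c=np.array([520.7,-5.2]);u=np.array([np.cos(th),np.sin(th)])
def W(a,z):return [*(c+a*u),z]
A=W(105,222)
rows(lin(P,.408,A,th,9)[:2],P,R);print("total",R.inv().apply(np.array(A)-P))
s=92;w=[]
for k in range(0,16):
    f=np.pi/2*(1-k/15)
    w.append((65-s*np.cos(f)+11*np.sin(f)+11,90+s*np.sin(f)+11*np.cos(f)))
w=np.array(w);print(np.round(w[0],1),np.round(w[-1],1))
print(np.round(np.diff(w,axis=0)*[1,-1],1).tolist())
E
```

```text
[0.0153, 0.0185, 0.0, -0.0, -0.0, -0.006]
[0.0153, 0.0185, 0.0001, -0.0, -0.0, -0.006]
total [138.05634227 166.20436609   0.30362662]
[ 87. 182.] [-16. 101.]
[[-9.7, -0.6], [-9.7, 0.4], [-9.6, 1.4], [-9.4, 2.4], [-9.1, 3.3], [-8.7, 4.3], [-8.2, 5.2], [-7.6, 6.0], [-7.0, 6.8], [-6.2, 7.4], [-5.4, 8.1], [-4.5, 8.6], [-3.6, 9.0], [-2.6, 9.3], [-1.7, 9.6]]
```

>>> send_rows([
  [1,0.0153,0.0185,0,0,0,0],
  [1,0.0153,0.0185,0,0,0,0],
  [1,0.0153,0.0185,0,0,0,0],
  [1,0.0153,0.0185,0,0,0,0],
  [1,0.0153,0.0185,0,0,0,0],
  [1,0.0153,0.0185,0,0,0,0],
  [1,0.0153,0.0185,0,0,0,0],
  [1,0.0153,0.0185,0,0,0,0],
  [1,0.0153,0.0185,0,0,0,0],
  [1,0,0,0,0,0,-0.053],
])

```text
time_s: 27.6
eef_pos: [615.4, 40.2, 221.6]
ee_rot: [-0.0, 0.974, 0.228, -0.0]
force: [0.8, -0.7, 0.2]
grip_width: 0.003
grip_force: 0.0
```

>>> send_rows([
  [1,0,0,0.02,0,0,0],
  [1,0,0,0.02,0,0,0],
  [1,-0.006,0,0,0,0,0],
  [1,-0.006,0,0,0,0,0],
  [1,-0.006,0,0,0,0,0],
  [1,-0.0097,0,-0.0006,0,0,0],
  [1,-0.0097,0,0.0004,0,0,0],
  [1,-0.0096,0,0.0014,0,0,0],
  [1,-0.0094,0,0.0024,0,0,0],
  [1,-0.0091,0,0.0033,0,0,0],
])

```text
time_s: 28.85
eef_pos: [555.3, 11.7, 175.2]
ee_rot: [0.0, 0.974, 0.228, 0.0]
force: [1.2, -0.3, -0.1]
grip_width: 0.001
grip_force: 0.6
```

```bash
python3 - <<'E'
from h import *
s=ctrl.sense();print(s["time_s"],s["eef_pos"],s["force"],s["grip_width"])
P=[]
for n in("side","wrist"):
    p=ctrl.capture(n);P.append(cv2.cvtColor(p["img"],cv2.COLOR_RGB2BGR))
    for q in("handle_hinge","grip_point"):
        for r in ctrl.landmark_of(q,p)[:1]:print(n,q,np.round(r["point"]),round(r["score"],2))
cv2.imwrite("pics/c8.png",np.hstack([cv2.resize(P[0][130:290,200:380],(405,360)),P[1][30:390,90:480]]))
E
```

```text
28.85 [555.29093752  11.65683706 175.2439885 ] [ 1.20375393 -0.30674543 -0.12163152] 0.000864554319931417
side handle_hinge [265. 285.] 0.35
side grip_point [286. 176.] 0.72
wrist handle_hinge [274. 178.] 0.72
```

View pics/c8.png

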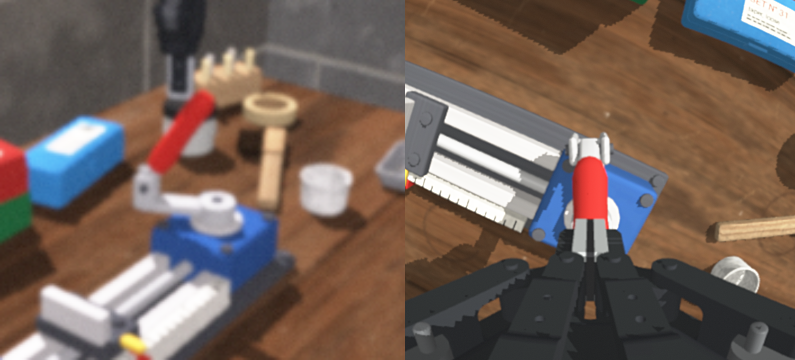

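>>> send_rows([
  [1,-0.0087,0,0.0043,0,0,0],
  [1,-0.0082,0,0.0052,0,0,0],
  [1,-0.0076,0,0.006,0,0,0],
  [1,-0.007,0,0.0068,0,0,0],
  [1,-0.0062,0,0.0074,0,0,0],
  [1,-0.0054,0,0.0081,0,0,0],
  [1,-0.0045,0,0.0086,0,0,0],
  [1,-0.0036,0,0.009,0,0,0],
  [1,-0.0026,0,0.0093,0,0,0],
  [1,0,0,0.005,0,0,0],
])

```text
time_s: 30.4
eef_pos: [507.3, -11.9, 104.9]
ee_rot: [-0.0, 0.974, 0.228, -0.001]
force: [-1.3, -0.5, 1.8]
grip_width: -0.0
grip_force: 0.6
```

```bash
python3 -c "
from h import *
s=ctrl.sense();print(s['time_s'],s['eef_pos'],s['force'],s['wrist_torque'])"
```

```text
30.4 [507.26830755 -11.93347058 104.9366112 ] [-1.28491079 -0.46595516  1.79439872] [-0.10496375  0.10787478 -0.00850204]
```

Press gently down in small rows until the force rises.

>>> send_rows([
  [1,0,0,0.002,0,0,0],
  [1,0,0,0.001,0,0,0],
  [1,0,0,0.001,0,0,0],
  [1,0,0,0.001,0,0,0],
  [1,0,0,0,0,0,0],
  [1,0,0,0,0,0,0],
  [1,0,0,0,0,0,0],
  [1,0,0,0,0,0,0],
  [1,0,0,0,0,0,0],
  [1,0,0,0,0,0,0],
])

```text
time_s: 31.65
eef_pos: [507.8, -12.0, 100.8]
ee_rot: [0.0, 0.974, 0.228, 0.0]
force: [-0.8, 0.0, 4.8]
grip_width: -0.002
grip_force: 2.6
```

>>> send_rows([
  [1,0,0,0.001,0,0,0],
  [1,0,0,0.001,0,0,0],
  [1,0,0,0,0,0,0],
  [1,0,0,0,0,0,0],
  [1,0,0,0,0,0,0],
  [1,0,0,0,0,0,0],
  [1,0,0,0,0,0,0],
  [1,0,0,0,0,0,0],
  [1,0,0,0,0,0,0],
  [1,0,0,0,0,0,0],
])

```text
time_s: 32.9
eef_pos: [507.9, -12.1, 100.2]
ee_rot: [0.0, 0.974, 0.228, 0.0]
force: [-7.0, 0.3, 19.5]
grip_width: 0.001
grip_force: 9.8
```

>>> send_rows([
  [1,0,0,-0.01,0,0,0],
  [1,0,0,-0.02,0,0,0],
  [1,0,0,-0.03,0,0,0],
  [1,0,0,-0.03,0,0,0],
  [1,0,0,-0.03,0,0,0],
  [1,-0.002,-0.035,0,0,0,0],
  [1,-0.002,-0.035,0,0,0,0],
  [1,-0.002,-0.035,0,0,0,0],
  [1,-0.002,-0.035,0,0,0,0],
  [1,-0.002,-0.035,0,0,0,0],
])

```text
time_s: 34.15
eef_pos: [420.2, 141.2, 218.6]
ee_rot: [-0.0, 0.974, 0.228, -0.0]
force: [0.2, 0.2, 0.4]
grip_width: 0.002
grip_force: 0.0
```

>>> send_rows([
  [1,0,0,0,0,0,0],
  [1,0,0,0,0,0,0],
  [1,0,0,0,0,0,0],
  [1,0,0,0,0,0,0],
  [1,0,0,0,0,0,0],
  [1,0,0,0,0,0,0],
  [1,0,0,0,0,0,0],
  [1,0,0,0,0,0,0],
  [1,0,0,0,0,0,0],
  [1,0,0,0,0,0,0],
])

```text
time_s: 35.4
eef_pos: [420.9, 140.4, 218.7]
ee_rot: [-0.0, 0.974, 0.228, 0.0]
force: [0.5, -0.7, 0.1]
grip_width: -0.003
grip_force: 0.0
```

```bash
python3 m.py|grep -E "wrist|tilt"; python3 seg.py; python3 - <<'E'
import cv2,glob,os,numpy as np
f=max(glob.glob("pics/m_wrist*"),key=os.path.getmtime);g=max(glob.glob("pics/m_side*"),key=os.path.getmtime)
cv2.imwrite("pics/c9.png",np.hstack([cv2.imread(f)[0:300,150:550],cv2.resize(cv2.imread(g)[170:320,180:380],(400,300))]))
E
```

```text
tilt [-2.20717661e-06  2.87106418e-05 -1.00000000e+00]
wrist handle_hinge [463. 106.] 0.59 [580.5  27.5  90. ]
wrist pointer [265. 134.] 0.87 [468.3 174.8  46. ]
wrist mark [266. 139.] 0.39 [464.2 172.7  40. ]
[478.76060579 169.29265432 360.10670525]
red 37 x [462.5 466.5] u min/med/max [155.4 159.7 163.9]
   x 462.0 [155.8 163.2]
   x 464.0 [155.3 164. ]
   x 466.0 [157.  162.3]
yel 33 x [467.8 487.2] u min/med/max [155.6 159.9 164.2]
   x 467.0 [155.6 164.2]
   x 469.0 [155.5 164.1]
   x 471.0 [155.9 163.6]
   x 485.0 [156.  163.6]
   x 487.0 [158.9 158.9]
```

View pics/c9.png

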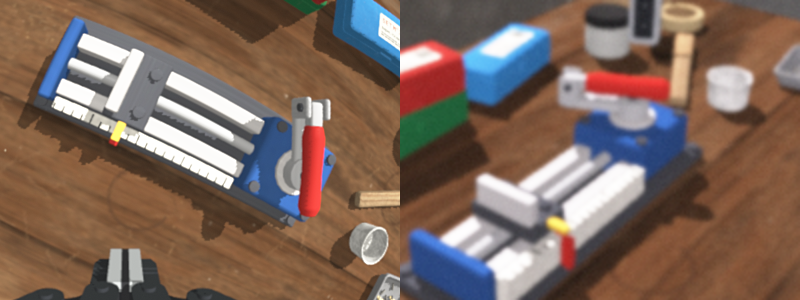

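The picture shows the handle flat over the crank. The pointer, near crop pixel (117,130), lines up with the red mark to within about 0.3 mm. Handing in.

```bash
python3 -c "
from rig import ctrl
print(ctrl.finish_job())"
```

```text
the job is handed in; nothing more can be done
None
```

The job is handed in: I swung the handle upright, wound the crank clockwise until the pointer was level with the red mark (within about 0.3 mm by camera), and folded the handle flat again; I saw no bystanders moved, and it took about 36 s of the 72 s allowed.

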